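# Find the unlocked flap of the slug box and push it open

## Task

Three of the four identical flaps in the top of the grey slug box are locked and one is not: press lightly with the fingertips on the rubber pads until you find the flap that rocks, then push that one down until it falls right open and stays open. Touch only, without picking anything up; do not force the locked flaps, and leave the tools and loose parts around and on the box where they are.

Things in the scene. Friction and masses are not known exactly. Their poses are not given: they have to be found in the camera images.
- slug_box: fixed grey sheet-metal box, 170 (x) x 430 (y) x 105 mm high, handles out 24 mm at each end. Origin: centre of underside; x away from the robot (turned up to 0.2 rad), y left along the row, z up. In its top 4 identical flush steel flaps, 105 (x) x 84 mm, centres at x=-22, y=+150, +50, -50, -150. Loose parts lie on its rear deck, x=+33 to +85. 80 N on it is forcing it. Which flap is unlocked varies, unseen
- flap_1 (a joint): flap 1 of 4, counted from the left: 0 = shut, flush; grows as the half nearer the robot tips down into the box; 1.3 rad = stop, fully open. All four turn about a pivot along y 60 mm behind their near edge, 16 mm below their top face (box x=-14, z=89 mm). Pressing the far half does nothing
- pad_1 (a point): centre of the top of the black rubber press pad on flap 1: 22 mm across, 6 mm proud of the flap's near half, 38 mm on the robot's side of the pivot, 22 mm from the near edge; 111 mm above the worktop when shut. Soft: 2 N per mm, gives 4.5 mm at most; moves with it and the flap; z is the flap's upward normal
- flap_2 (a joint): flap 2 of 4, counted from the left: as flap_1. A locked flap itself gives less than 1 mm, so its pad top sinks 2.5 mm under 5 N, 5.5 mm at most; the unlocked flap tips under less than 1.5 N on its pad, so that its pad top sinks by 10 mm and more without resistance
- pad_2 (a point): centre of the top of the black rubber press pad on flap 2: 22 mm across, 6 mm proud of the flap's near half, 38 mm on the robot's side of the pivot, 22 mm from the near edge; 111 mm above the worktop when shut. Soft: 2 N per mm, gives 4.5 mm at most; moves with it and the flap; z is the flap's upward normal
- flap_3 (a joint): flap 3 of 4, counted from the left: as flap_1. The unlocked flap swings back shut by its own weight if let go before about 0.38 rad; beyond about 0.5 rad it falls open to the stop by itself and stays there
- pad_3 (a point): centre of the top of the black rubber press pad on flap 3: 22 mm across, 6 mm proud of the flap's near half, 38 mm on the robot's side of the pivot, 22 mm from the near edge; 111 mm above the worktop when shut. Soft: 2 N per mm, gives 4.5 mm at most; moves with it and the flap; z is the flap's upward normal
- flap_4 (a joint): flap 4 of 4, counted from the left: as flap_1. When a flap is open its far edge stands about 32 mm above the box top, and a finger may go 35 mm below the box top where its pad was, pushing the flap before it
- pad_4 (a point): centre of the top of the black rubber press pad on flap 4: 22 mm across, 6 mm proud of the flap's near half, 38 mm on the robot's side of the pivot, 22 mm from the near edge; 111 mm above the worktop when shut. Soft: 2 N per mm, gives 4.5 mm at most; moves with it and the flap; z is the flap's upward normal
- nut: steel M12 hexagon nut, 19x22x10 mm, lying on the rear deck of the slug box; origin at the centre of its underside; a bystander
- bolt: steel M12 hexagon bolt, 56 mm long, head 22 mm wide, lying on the rear deck of the slug box; origin under its centre; a bystander
- pliers: pliers with red handles, 73x243x27 mm, lying on the worktop in front of the left half of the box; origin under its centre; a bystander
- wrench: bare steel adjustable wrench, 67x260x13 mm, lying on the worktop to the right of the box; origin under its centre; a bystander
- marker: marker pen with teal cap, 18x134x18 mm, lying on the worktop to the left of the box; origin under its centre; a bystander
- stubby: stubby screwdriver with black and yellow ball handle, 35x85x33 mm, lying on the worktop to the left of the box; origin under its centre; a bystander
- spanner: bare steel combination spanner, 36x185x8 mm, lying on the worktop in front of the right half of the box; origin under its centre; a bystander

How it is judged (in metres and radians):
At the end, for the whole second after the job is handed in: exactly one flap stands open (more than 1.15 rad, stop at 1.3) and at rest, the other three are shut (less than 0.08 rad), and every bystander is within 20 mm of where it started (((value of joint flap_1 above 1.15 rad and value of joint each of flap_2, flap_3, flap_4 below 0.08 rad) or (value of joint flap_2 above 1.15 rad and value of joint each of flap_1, flap_3, flap_4 below 0.08 rad) or (value of joint flap_3 above 1.15 rad and value of joint each of flap_1, flap_2, flap_4 below 0.08 rad) or (value of joint flap_4 above 1.15 rad and value of joint each of flap_1, flap_2, flap_3 below 0.08 rad)) and velocity of joint each of flap_1, flap_2, flap_3, flap_4 below 0.1 rad/s and distance of each of nut, bolt, pliers, wrench, marker, stubby, spanner from where it was at the start of the episode below 0.02 m); the robot touches nothing.
It fails at once if a tool or loose part was moved by more than 20 mm, or lifted (distance of any of nut, bolt, pliers, wrench, marker, stubby, spanner from where it was at the start of the episode above 0.02 m).
It fails at once if the box or a flap was forced (pushed with more than 80 N) (contact force between any of the fingers, the arm and slug_box above 80 N).
It also fails if it takes over 51 s, if anything falls off the work surface, if the arm or the gripper's body presses on something with over 40 N, if the wrist force passes 120 N, or if a joint passes its speed limit or range.

## Robot

A 6-joint arm with a two-finger parallel gripper is mounted at the origin on a cart in front of the work surface, level with it; the furniture and walls round the work are solid. World frame = base frame: x ahead of the robot, y to its left, z up, the work surface at z = 0. Lengths are in mm, angles in degrees, forces in N, time in s.
With the tool pointing down it reaches from about 275 to 725 mm from the base axis. Payload 5.6 kg.
Tool frame: the origin (TCP) lies midway between the tips of the shut fingers; the grasp point (between the pads) lies manip.tcp_to_grasp behind it (manip.tcp_to_grasp is the distance from the TCP to the grasp point, in mm); y points along the fingers, x is the direction in which the jaws open and shut, and the axes are right-handed (so a half turn about y gives the same grasp; the last joint's range is limited). The gripper opens to 85 mm and grips with 20 to 120 N. Pads are 22 mm wide; open, the fingers measure 114 mm over their backs; the gripper's body (76 mm by 85 mm) begins 54 mm behind the grasp point. The pads swing forward as they close: fully open they stand 13 mm farther back than shut.
Start: joints at [93.025, 14.616, 6.199, 0, -81.583, -16.306], TCP at [126.324, 535.29, 231.283] pointing down, gripper open.
Joint ranges: [-168.99, 168.99], [-69.2, 112.95], [-62.41, 85.93], [-164.36, 98.24], [-168.68, -3.75], [-174.98, 174.98]. Speed limits (degrees/s): [147.25, 147.25, 180, 180, 180, 180].

## Interface

Orientations are given as a 3x3 rotation matrix whose columns are the frame's x, y, z axes.
In Python, from rig import manip, snapshot, camera_params, job_done gives the robot as it stands. The module is installed in compiled form; this text tells all that it offers.
- The arm moves only by the shell command python3 -m jog 'ROWS' [OPENING] [FORCE]. ROWS is a JSON object of lists of equal length, an entry for each row: "linear": the shift along the tool's x, y, z normalised to -1 to 1, where 1 is 1 m, a list of three; "yaw": the turn about the tool's y normalised to -1 to 1, where 1 is 0.15 rad. In form: {"linear": [[dx, dy, dz], ...], "yaw": [yaw, ...]}. A call has 1 to 5 rows; each row shifts and turns the commanded pose from where the row before left it, along the tool's axes as they then stand; what a row does not reach is not made up. A row lasts 1/8 s, in which the tool goes at most 62.5 mm and 10.7 degrees, less where a joint would pass 70% of its speed; a pose out of reach is approached as far as the arm can. A call with a number of a shift or a turn outside -1 to 1 is refused whole. A call with a gripper value outside its range is refused whole. OPENING is the gripper command: -1 is fully open, 1 is shut, values between are in proportion, set as the call begins (- or left out, the last holds). The fingers move at their own pace and stop on an object; FORCE is the grip in N (left out, the last holds). Time passes only in rows, so rows that do not move let the fingers close. It gives the time, the measured TCP pose, the force and the opening at its end, in the units of the state.
- manip.sense(): the state, without advancing time (a new reading comes with each control period).
- snapshot(name): name is "scene" or "top"; returns the picture (400x640x3 uint8, red, green, blue); there is no depth.
- camera_params(name): a dict with "fx", "fy", "cx", "cy" (pixels), "R" (3x3) and "t" (3): a world point X has camera coordinates R X + t. Camera axes: x right, y down, z forward; pixel columns grow to the right and rows downward; lengths in mm; the calibration is good to about 2 mm. A picture is of the moment at which its call begins. camera_params takes no time and is no camera call.
- job_done(): hands the job in, once; it reports no verdict.
The state is a dict: "time_s": time; "joints": joint angles; "qd": joint speeds; "tau": joint torques, N m; "ee_pos": TCP position; "tcp_rot": TCP orientation; "wrist_force": force on the tool from outside, world axes, zero at the start; "wrist_torque": the same for the moment, N m; "finger_gap": finger opening in mm.
Only numpy, scipy, OpenCV 4.12 (cv2) and the standard library are available. Lean on these libraries where they do the work, as an engineer would, in place of code of your own. Each camera call takes 0.05 s, during which the arm holds its last target.

## Working session

There is one attempt and no reset: what is moved stays moved. The work goes in short steps, Python scripts to look and compute and a shell command to move; the robot and the scene stay as the last step left them, time stands still between calls to the robot, and variables do not carry over. Pictures are saved under pics/ and viewed, and the job is handed in when it is done.

```bash
mkdir -p pics; python3 - <<'E'
from rig import manip, snapshot, camera_params
import cv2
s=manip.sense(); print(s); print(manip.tcp_to_grasp)
for n in("scene","top"):
    cv2.imwrite(f"pics/{n}0.png",snapshot(n)[:,:,::-1]); print(n,camera_params(n))
E
```

```text
{'time_s': 0.0, 'joints': array([ 9.30239142e+01,  1.46525858e+01,  6.13094578e+00, -2.70845629e-02,
       -8.15829012e+01, -1.63075762e+01]), 'qd': array([-0.0213282 , -0.09198756, -0.00486858, -0.11330007,  0.02054769,
       -0.13969011]), 'tau': array([ 6.27135087e-04, -3.86632347e+01,  2.37937349e+01,  5.36497727e+00,
       -6.21212399e-03, -1.30263936e-05]), 'ee_pos': array([126.19311951, 534.8203033 , 230.40222768]), 'tcp_rot': array([[-2.29839634e-01, -3.70720736e-04,  9.73228445e-01],
       [-9.73226695e-01, -1.84669917e-03, -2.29839924e-01],
       [ 1.88246658e-03, -9.99998226e-01,  6.36493448e-05]]), 'wrist_force': array([ 0.12607586, -0.20485283,  0.34525202]), 'wrist_torque': array([ 0.01621958, -0.01129871, -0.01874201]), 'finger_gap': 85.07007803486596}
18.700000000000003
scene {'fx': 366.49274654580813, 'fy': 366.49274654580813, 'cx': 318.2986549684575, 'cy': 198.41044631542832, 'R': array([[ 0.50669394, -0.86200964,  0.01416462],
       [-0.59721962, -0.36280336, -0.7153338 ],
       [ 0.62176361,  0.35399591, -0.69863933]]), 't': array([-295.42695616,  380.20097479,  967.5940737 ])}
top {'fx': 382.79059410898634, 'fy': 382.79059410898634, 'cx': 319.56191750413353, 'cy': 198.81368787667975, 'R': array([[ 0.04042441, -0.99917756, -0.00317344],
       [-0.97664442, -0.0388416 , -0.21132202],
       [ 0.21102496,  0.01164189, -0.97741134]]), 't': array([ -17.45630617,  521.38287684, 1026.84686326])}
```

View pics/scene0.png

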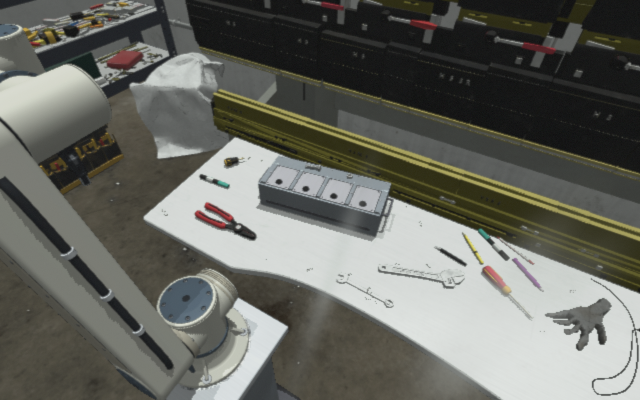

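View pics/top0.png

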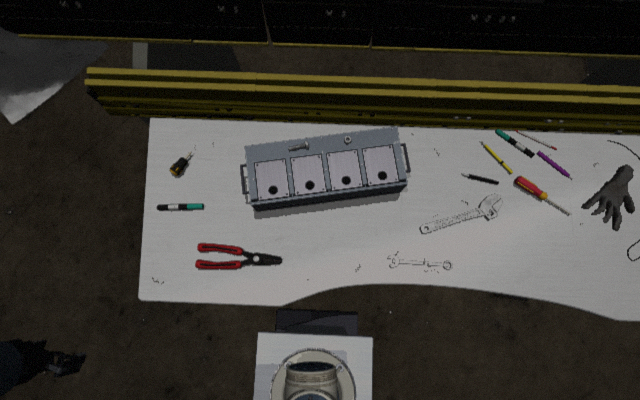

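```bash
cat > h.py <<'E'
import numpy as np
from rig import camera_params
def bp(n,u,v,z):
    c=camera_params(n);R=np.array(c['R']);t=np.array(c['t'])
    d=R.T@np.array([(u-c['cx'])/c['fx'],(v-c['cy'])/c['fy'],1]);o=-R.T@t
    return o+d*(z-o[2])/d[2]
def pr(n,X):
    c=camera_params(n);p=np.array(c['R'])@np.array(X)+c['t']
    return c['fx']*p[0]/p[2]+c['cx'],c['fy']*p[1]/p[2]+c['cy']
E
python3 - <<'E'
from h import *
import cv2
print(pr('top',[126,535,231]),pr('scene',[126,535,231]))
for n,roi in(('top',(235,120,180,95)),('scene',(250,145,150,95))):
    im=cv2.imread(f'pics/{n}0.png');x,y,w,h=roi
    g=cv2.cvtColor(im,cv2.COLOR_BGR2GRAY)
    cv2.imwrite(f'pics/{n}0z.png',cv2.resize(im[y:y+h,x:x+w],None,fx=4,fy=4,interpolation=cv2.INTER_CUBIC))
    m=(g<60).astype(np.uint8)
    k,l,st,ce=cv2.connectedComponentsWithStats(m)
    for i in range(1,k):
        if x<ce[i][0]<x+w and y<ce[i][1]<y+h and 20<st[i][4]<200: print(n,ce[i],st[i],bp(n,*ce[i],111))
E
```

```text
(np.float64(68.16253146797851), np.float64(349.7159798249437)) (np.float64(83.00410484713066), np.float64(179.8490825842195))
top [299.44897959 148.2244898 ] [289 145  20   7  49] [650.22678808  64.03095183 111.        ]
top [405.95652174 157.28985507] [401 144   9  28  69] [ 635.553065   -229.24238383  111.        ]
top [243.03797468 179.96202532] [241 164   8  30  79] [553.72002339 212.19177031 111.        ]
top [381.94915254 175.44067797] [378 172   9   8  59] [ 581.31338415 -163.79968691  111.        ]
top [345.77777778 180.07407407] [342 177   9   8  54] [564.42551214 -66.04545012 111.        ]
top [401.08 180.44] [395 179  11   4  25] [ 569.32356735 -215.59212127  111.        ]
top [309.44827586 185.        ] [306 181   8   9  58] [546.78519983  31.64291497 111.        ]
top [272.67272727 189.56363636] [269 186   8   8  55] [530.18720313 130.11337792 111.        ]
top [254.5        199.86363636] [251 198   8   4  22] [499.91628973 176.91678285 111.        ]
scene [335.32352941 159.02941176] [329 156  14   7  34] [735.95534042  18.722702   111.        ]
scene [353.38461538 166.15384615] [348 164  12   6  26] [733.66667309 -56.91382333 111.        ]
scene [364.96296296 228.37037037] [360 227  10   4  27] [ 485.04527401 -220.27902712  111.        ]
```

View pics/top0z.png

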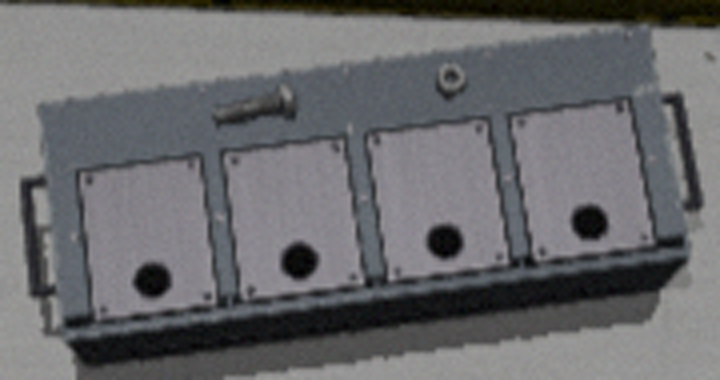

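View pics/scene0z.png

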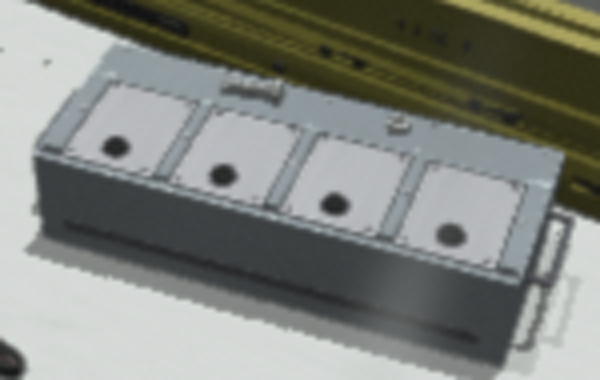

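Box axes: the pads lie on a straight row with 99 mm pitch, turned about +9.8°, which matches the given dimensions. I'll cross-check in the scene view, then turn the tool and shut the gripper.

```bash
python3 - <<'E'
from h import *
top=[(272.9,189.8),(309.6,185.1),(346.2,180.2),(382.1,175.3)]
sc=[(279,181.75),(305.5,188.75),(333.5,196.2),(363,204)]
P=[]
for a,b in zip(top,sc):
    p=bp('top',*a,111);P.append(p);print(p,bp('scene',*b,111))
d=P[0]-P[3];print(np.linalg.norm(d)/3,np.arctan2(-d[0],d[1]))
E
python3 -m jog '{"linear":[[0,0,0],[0,0,0],[0,0,0],[0,0,0]],"yaw":[-0.9,-0.9,-0.9,0]}' 1 40
```

```text
[529.55757681 129.45768166 111.        ] [524.24733396 123.98390733 111.        ]
[546.52317962  31.22052622 111.        ] [541.52727319  27.51064406 111.        ]
[564.11821333 -67.19685789 111.        ] [558.87627794 -70.72690853 111.        ]
[ 581.72574525 -164.20628385  111.        ] [ 576.64465871 -170.08934106  111.        ]
99.42056708331332 0.1758116826951657
time_s: 0.6
ee_pos: [126.3, 535.1, 230.8]
tcp_rot: [[0.171, -0.0, 0.985], [-0.985, -0.001, 0.171], [0.001, -1.0, -0.0]]
wrist_force: [-0.3, -0.3, 0.4]
finger_gap: 12.2
```

```bash
python3 -m jog '{"linear":[[0.047,0,0.0326],[0.047,0,0.0326],[0.047,0,0.0326],[0.047,0,0.0326],[0.047,0,0.0326]],"yaw":[0,0,0,0,0]}'
python3 -m jog '{"linear":[[0.047,0,0.0326],[0.047,0,0.0326],[0.047,0,0.0326],[0.047,0,0.0326],[0.047,0,0.0326]],"yaw":[0,0,0,0,0]}'
python3 -m jog '{"linear":[[0,0.04,0],[0,0.04,0],[0,0,0]],"yaw":[0,0,0]}'
python3 - <<'E'
from rig import *
import cv2
s=manip.sense();print(s['wrist_force'],s['ee_pos'])
a=snapshot('scene')[:,:,::-1];cv2.imwrite('pics/s1.png',cv2.resize(a[110:270,200:440],None,fx=3,fy=3,interpolation=cv2.INTER_CUBIC))
E
```

```text
time_s: 1.23
ee_pos: [328.3, 330.4, 231.3]
tcp_rot: [[0.17, 0.0, 0.986], [-0.986, 0.0, 0.17], [-0.0, -1.0, 0.0]]
wrist_force: [0.5, -1.1, 0.5]
finger_gap: 0.0
time_s: 1.85
ee_pos: [529.5, 127.0, 231.2]
tcp_rot: [[0.169, -0.0, 0.986], [-0.986, 0.0, 0.169], [-0.0, -1.0, -0.0]]
wrist_force: [0.1, 0.8, 1.2]
finger_gap: 0.1
time_s: 2.22
ee_pos: [526.3, 127.4, 148.3]
tcp_rot: [[0.169, -0.007, 0.986], [-0.986, -0.003, 0.169], [0.002, -1.0, -0.007]]
wrist_force: [-0.5, 0.3, 1.0]
finger_gap: -0.1
[-0.51422601  0.25446192  1.02613684] [526.33214818 127.40982188 148.27583227]
```

View pics/s1.png

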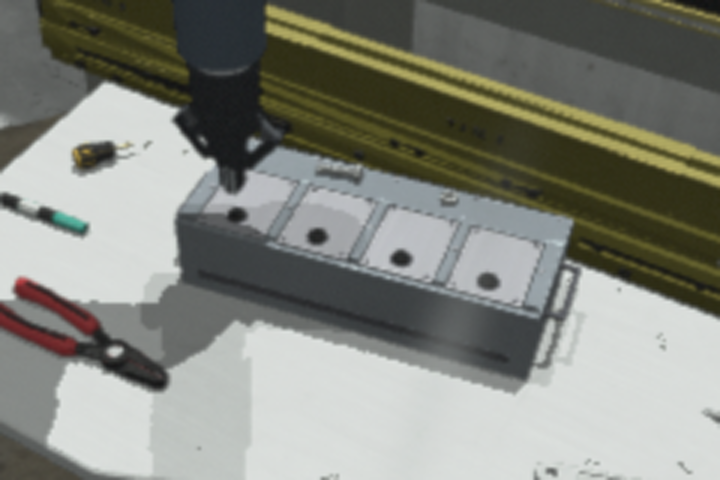

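The shut fingers hang about above pad 1 (tip at ≈(233,190) in the crop, pad at (237,214)). I'll descend to just above it.

```bash
python3 -m jog '{"linear":[[0,0.02,0],[0,0.013,0],[0,0,0]],"yaw":[0,0,0]}'
python3 -m jog '{"linear":[[0,0.002,0],[0,0.002,0],[0,0,0]],"yaw":[0,0,0]}'
python3 -m jog '{"linear":[[0,0.002,0],[0,0,0]],"yaw":[0,0]}'
```

```text
time_s: 2.65
ee_pos: [528.4, 128.6, 118.6]
tcp_rot: [[0.172, -0.0, 0.985], [-0.985, -0.0, 0.172], [0.0, -1.0, -0.0]]
wrist_force: [-0.0, 0.2, -0.5]
finger_gap: 0.0
time_s: 3.02
ee_pos: [528.5, 128.5, 114.5]
tcp_rot: [[0.172, 0.0, 0.985], [-0.985, 0.0, 0.172], [-0.0, -1.0, 0.0]]
wrist_force: [0.2, -0.5, -0.7]
finger_gap: -0.2
time_s: 3.28
ee_pos: [528.3, 128.5, 112.1]
tcp_rot: [[0.172, -0.0, 0.985], [-0.985, -0.0, 0.172], [0.0, -1.0, -0.0]]
wrist_force: [-0.2, 0.2, 1.4]
finger_gap: -0.2
```

```bash
python3 -m jog '{"linear":[[0,0.002,0],[0,0,0]],"yaw":[0,0]}'
python3 -m jog '{"linear":[[0,0.0015,0],[0,0,0]],"yaw":[0,0]}'
```

```text
time_s: 3.52
ee_pos: [528.3, 128.5, 110.2]
tcp_rot: [[0.172, -0.0, 0.985], [-0.985, -0.0, 0.172], [0.0, -1.0, -0.0]]
wrist_force: [-0.1, 0.0, 1.1]
finger_gap: -0.2
time_s: 3.78
ee_pos: [528.3, 128.5, 108.6]
tcp_rot: [[0.172, -0.0, 0.985], [-0.985, -0.0, 0.172], [0.0, -1.0, -0.0]]
wrist_force: [0.0, -0.4, 0.4]
finger_gap: -0.1
```

```bash
python3 -m jog '{"linear":[[0,0.0015,0],[0,0,0]],"yaw":[0,0]}'
python3 -m jog '{"linear":[[0,0.001,0],[0,0,0]],"yaw":[0,0]}'
python3 - <<'E'
from rig import *
import cv2
a=snapshot('scene')[:,:,::-1];cv2.imwrite('pics/s2.png',cv2.resize(a[140:240,230:350],None,fx=5,fy=5,interpolation=cv2.INTER_CUBIC))
E
```

```text
time_s: 4.03
ee_pos: [528.4, 128.5, 107.1]
tcp_rot: [[0.172, -0.0, 0.985], [-0.985, -0.0, 0.172], [0.0, -1.0, -0.0]]
wrist_force: [0.4, 0.7, 1.2]
finger_gap: -0.0
time_s: 4.28
ee_pos: [528.4, 128.5, 106.2]
tcp_rot: [[0.172, -0.0, 0.985], [-0.985, -0.0, 0.172], [0.0, -1.0, -0.0]]
wrist_force: [-0.9, -0.4, -0.1]
finger_gap: -0.0
```

View pics/s2.png

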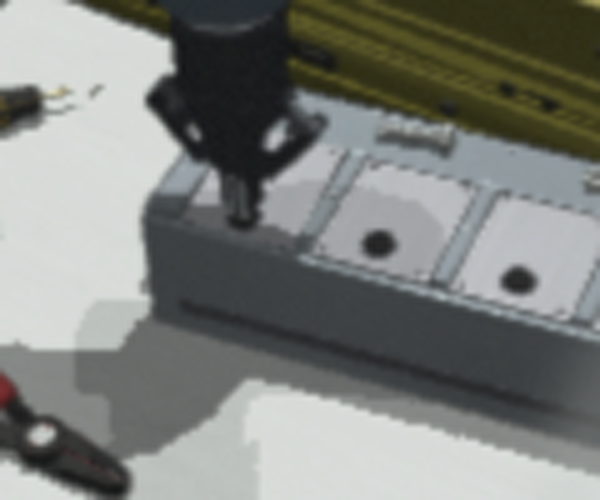

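No clear force at a nominal 4.8 mm sink; a locked pad should give about 8 N. I'll carry on in small steps.

```bash
python3 -m jog '{"linear":[[0,0.001,0],[0,0.001,0],[0,0,0]],"yaw":[0,0,0]}'
python3 -m jog '{"linear":[[0,0.001,0],[0,0.001,0],[0,0,0]],"yaw":[0,0,0]}'
python3 -c "
from rig import manip
s=manip.sense();print(s['wrist_force'],s['wrist_torque'],s['ee_pos'])"
```

```text
time_s: 4.7
ee_pos: [528.4, 128.5, 104.1]
tcp_rot: [[0.172, -0.0, 0.985], [-0.985, -0.0, 0.172], [0.0, -1.0, -0.0]]
wrist_force: [-1.5, -1.0, 0.7]
finger_gap: 0.2
time_s: 5.08
ee_pos: [528.6, 128.5, 102.2]
tcp_rot: [[0.172, 0.0, 0.985], [-0.985, 0.0, 0.172], [-0.0, -1.0, 0.0]]
wrist_force: [0.2, 0.4, -0.2]
finger_gap: -0.0
[ 0.16639605  0.35128058 -0.24231155] [ 0.00259967  0.04369422 -0.00271379] [528.57316649 128.52947744 102.19090256]
```

The tip is at 102 mm, below even the flap face at 105, with no force, so flap 1 is the one rocking. I'll push a little further and confirm by eye.

```bash
python3 -m jog '{"linear":[[0,0.002,0],[0,0.002,0],[0,0.002,0],[0,0.002,0],[0,0,0]],"yaw":[0,0,0,0,0]}'
python3 - <<'E'
from rig import *
import cv2
s=manip.sense();print(s['wrist_force'],s['wrist_torque'],s['ee_pos'])
a=snapshot('scene')[:,:,::-1];cv2.imwrite('pics/s3.png',cv2.resize(a[140:240,230:350],None,fx=5,fy=5,interpolation=cv2.INTER_CUBIC))
E
```

```text
time_s: 5.7
ee_pos: [528.4, 128.5, 94.1]
tcp_rot: [[0.172, -0.0, 0.985], [-0.985, -0.0, 0.172], [0.0, -1.0, -0.0]]
wrist_force: [0.5, -0.8, -0.3]
finger_gap: 0.1
[ 0.5262651  -0.8018476  -0.34281837] [-0.04466579 -0.01547898 -0.02321712] [528.35533137 128.46245451  94.0564977 ]
```

View pics/s3.png

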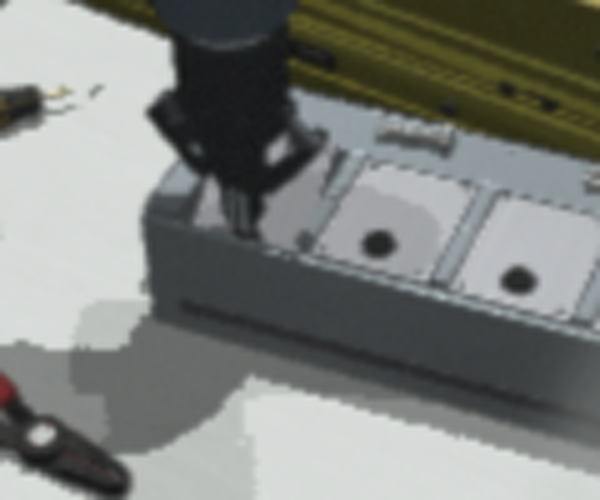

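The picture shows flap 1 tipping: its near edge has dropped and its far edge is up at ≈(335,160), while flaps 2 and 3 stay flush. I'll push it past the tipping point.

```bash
python3 -m jog '{"linear":[[0,0.003,0],[0,0.003,0],[0,0.003,0],[0,0.003,0],[0,0,0]],"yaw":[0,0,0,0,0]}'
python3 -m jog '{"linear":[[0,0.003,0],[0,0.003,0],[0,0.003,0],[0,0.001,0],[0,0,0]],"yaw":[0,0,0,0,0]}'
python3 - <<'E'
from rig import *
import cv2
a=snapshot('scene')[:,:,::-1];cv2.imwrite('pics/s4.png',cv2.resize(a[140:240,230:350],None,fx=5,fy=5,interpolation=cv2.INTER_CUBIC))
E
```

```text
time_s: 6.38
ee_pos: [528.3, 128.4, 81.9]
tcp_rot: [[0.172, -0.001, 0.985], [-0.985, -0.0, 0.172], [0.0, -1.0, -0.001]]
wrist_force: [0.4, 0.5, -0.6]
finger_gap: -0.5
time_s: 7.0
ee_pos: [528.5, 128.5, 72.2]
tcp_rot: [[0.172, -0.0, 0.985], [-0.985, -0.0, 0.172], [0.0, -1.0, -0.0]]
wrist_force: [0.4, -0.2, 1.3]
finger_gap: -0.2
```

View pics/s4.png

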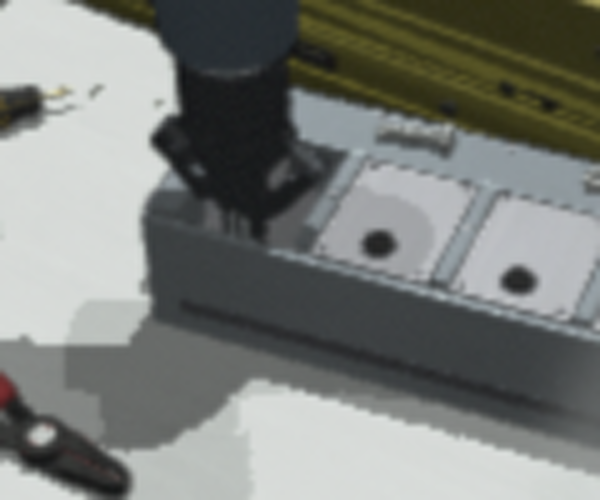

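Flap 1 is deep in the box with no force. I'll wait briefly, then lift straight up and check.

```bash
python3 -m jog '{"linear":[[0,0,0],[0,0,0],[0,-0.005,0],[0,-0.01,0],[0,-0.02,0]],"yaw":[0,0,0,0,0]}'
python3 -m jog '{"linear":[[0,-0.03,0],[0,-0.04,0],[0,-0.04,0],[0,0,-0.05],[0,0,-0.05]],"yaw":[0,0,0,0,0]}'
python3 -m jog '{"linear":[[-0.03,0,-0.05],[-0.03,0,-0.05],[-0.05,0,0],[0,0,0],[0,0,0]],"yaw":[0,0,0,0,0]}'
python3 - <<'E'
from rig import *
import cv2,numpy as np
a=snapshot('scene')[:,:,::-1];b=snapshot('top')[:,:,::-1]
A=cv2.resize(a[100:260,170:430],None,fx=3,fy=3,interpolation=cv2.INTER_CUBIC)
cv2.imwrite('pics/s5.png',A);cv2.imwrite('pics/t5.png',b)
E
```

```text
time_s: 7.68
ee_pos: [528.1, 128.3, 107.7]
tcp_rot: [[0.172, -0.001, 0.985], [-0.985, -0.001, 0.172], [0.0, -1.0, -0.001]]
wrist_force: [0.4, -0.0, 0.9]
finger_gap: 0.5
time_s: 8.3
ee_pos: [429.2, 111.2, 218.2]
tcp_rot: [[0.172, 0.001, 0.985], [-0.985, 0.001, 0.172], [-0.001, -1.0, 0.002]]
wrist_force: [0.2, 1.3, 0.3]
finger_gap: 0.0
time_s: 8.93
ee_pos: [312.5, 202.4, 217.8]
tcp_rot: [[0.173, 0.0, 0.985], [-0.985, 0.0, 0.173], [-0.0, -1.0, 0.0]]
wrist_force: [0.1, 0.2, 0.1]
finger_gap: -0.0
```

View pics/s5.png

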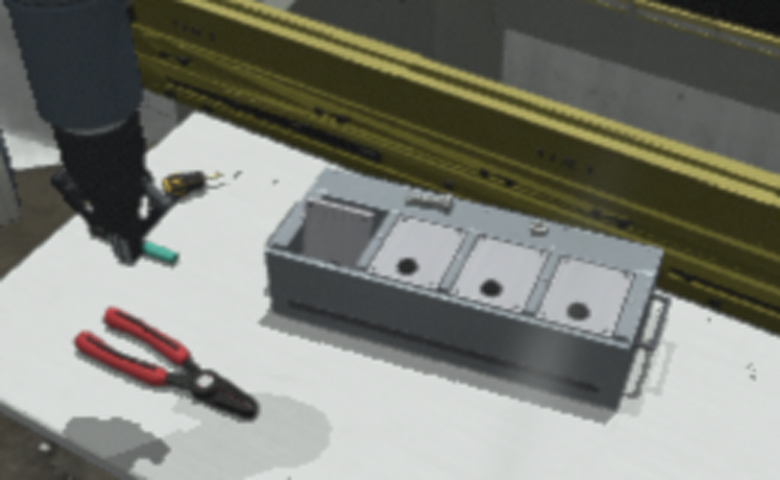

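View pics/t5.png

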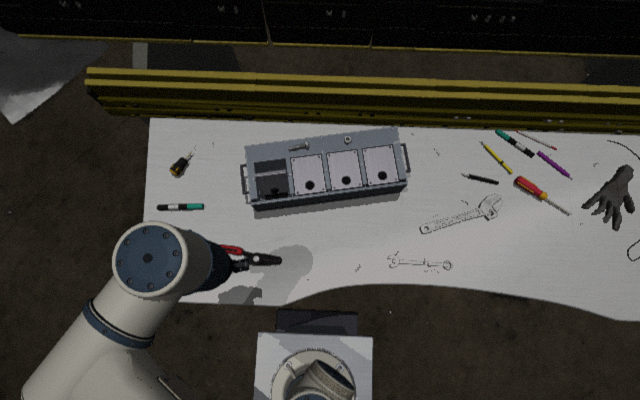

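Flap 1 stands fully open: its far half is upright at ≈(340,230) in the scene crop, and the top view shows a dark opening at (271,178). Flaps 2–4 are flush, and the nut, bolt and tools look unmoved. The arm is clear, so I'll let everything settle, compare pictures and hand in.

```bash
python3 -m jog '{"linear":[[0,0,0],[0,0,0],[0,0,0],[0,0,0],[0,0,0]],"yaw":[0,0,0,0,0]}'
python3 - <<'E'
from rig import *
import cv2,numpy as np
b=snapshot('top')[:,:,::-1].astype(int);p=cv2.imread('pics/t5.png').astype(int);z=cv2.imread('pics/top0.png').astype(int)
print('box region vs 0.6s ago',abs(b-p)[120:215,235:420].max())
for n,(x0,y0,x1,y1) in dict(deck=(280,130,360,153),stubby=(165,148,200,180),marker=(152,200,210,214),wrench=(415,190,510,240),spanner=(380,250,460,275),pliersTip=(262,248,285,270),flaps234=(290,145,400,198)).items(): print(n,abs(b-z)[y0:y1,x0:x1].max())
job_done()
E
```

```text
time_s: 9.65
ee_pos: [312.5, 202.4, 217.3]
tcp_rot: [[0.172, -0.0, 0.985], [-0.985, -0.0, 0.172], [-0.0, -1.0, -0.0]]
wrist_force: [0.6, 0.2, -0.1]
finger_gap: 0.1
box region vs 0.6s ago 20
deck 19
stubby 16
marker 19
wrench 17
spanner 17
pliersTip 33
flaps234 19
the job is handed in; nothing more can be done
```

The unlocked flap was flap 1, and it now stands fully open; I handed the job in at about 9.7 s of the 51 s allowed.

- **Finding it:** I pressed pad 1 with the shut fingertips. It sank more than 10 mm with no measurable resistance (wrist force within about 1.5 N of zero). I never had to touch the other three flaps.
- **Opening it:** I pushed it to about 33 mm below the box top. It went over and stayed open when I withdrew the arm.
- **Last checks:** The pictures showed flap 1 upright and still, and flaps 2–4 flush. The nut, bolt, wrench, spanner, marker and stubby were unchanged beyond image noise (differences up to 20 grey levels).
- **Pliers:** The visible tip differed by 33 levels, which I put down to the arm's shadow next to it. The arm hid part of the handles in the last top view. The scene view of 0.7 s earlier showed the pliers in full, with no sign of having moved, and I never touched them.
- **Disagreement:** The two cameras' pad positions differed by about 5–8 mm. I aimed in between, which was well within the 22 mm pad.

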